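# Close the bike-repair kit and lift away its outer lid

## Robot

A 6-joint arm with a two-finger parallel gripper is mounted at the origin on the work surface. World frame = base frame: x ahead of the robot, y to its left, z up, the work surface at z = 0. Lengths are in m, angles in rad, forces in N, time in s.
With the tool pointing down it reaches from about 0.25 to 0.725 m from the base axis. Payload 4 kg.
Tool frame: the origin (TCP) lies between the finger pads; the fingertips stand 11 mm ahead of it and the grasp point (between the pads) lies 8 mm behind it (bot.tip_extent is the distance from the TCP to the fingertips, in m); z points along the fingers, y is the line along which they close (so a half turn about z gives the same grasp; the last joint's range is limited). The gripper opens to 85 mm and grips with 20 to 120 N. Pads are 22 mm wide; open, the fingers measure 114 mm over their backs; the gripper's body (76 mm by 85 mm) begins 54 mm behind the grasp point. The pads swing forward as they close: fully open they stand 13 mm farther back than shut.
Start: joints at [-1.162, 0.241, 0.005, 1.335, 0, 1.571], TCP at [0.199, -0.459, 0.242] pointing down, gripper open.
Joint ranges: [-2.72, 2.72], [-1.05, 1.87], [-1.09, 1.28], [-1.99, 2.15], [-1.42, 1.44], [-3.14, 3.14]. Speed limits (rad/s): [2.79, 2.79, 3.14, 3.14, 3.14, 3.14].

## Interface

Orientations are given as a unit quaternion [x, y, z, w].
In Python, from workcell import bot gives the robot as it stands. The module is installed in compiled form; this text tells all that it offers.
- The arm moves only by the tool drive_tool, never from a script. Its argument "rows" is a list of rows, each an object of numbers: "dx", "dy", "dz": the shift along the tool's x, y, z in units of 50 mm (1.0 is 50 mm); "wx", "wy", "wz": the turn, a rotation vector about the tool's x, y, z in units of 5 degrees (1.0 is 5 degrees); "hand": the finger opening in mm, from 0 to 85.4. A call has 1 to 20 rows; each row is the pose to reach, as a shift and turn from the pose commanded when the call began, along the tool's axes at that moment; what a row does not reach only later rows make up. A row lasts 1/10 s, in which the tool goes at most 50 mm and 8.59 degrees, less where a joint would pass 70% of its speed; a pose out of reach is approached as far as the arm can. A call with a gripper value outside its range is refused whole. The fingers move at their own pace and stop on an object; the grip force is fixed at half the most. Time passes only in rows, so rows that repeat a pose let the fingers close. It gives the time, the measured TCP pose, the force, the opening and the grip force at its end, in the units of the state.
- bot.get_obs(): the state, without advancing time (a new reading comes with each control period).
- bot.camera(name): name is "side" or "top" or "wrist"; returns the picture (480x640x3 uint8, red, green, blue); there is no depth.
- bot.get_calibration(name): a dict with "vfov" (degrees; the focal length in pixels is half the picture's height over the tangent of half this angle, whatever the lens; pixels are square), "cx", "cy" (the principal point, pixels), "origin" and "rotation" of the camera in the world; the wrist camera has in their place "mount" (4x4, takes a point from camera to tool coordinates, whose origin is the TCP and whose axes are the flange's). Camera axes: x right, y up, looking along -z (the intrinsics and any distortion apply to the point x, -y, -z); pixel columns grow to the right and rows downward; lengths in m; the calibration is good to about 2 mm. A picture is of the moment at which its call begins: read the wrist's pose just before it. get_calibration takes no time and is no camera call.
- bot.job_done(): hands the job in; it is judged then, once.
Trained networks look in the newest picture that a camera, given by its name, has taken for a name from the list of things; names that differ only in an ending like _2 or _b are one class to them, and where a whole thing is asked for, a point or a joint stands for the part that bears it (a point fixed in the world has none). Each returns a list of dicts, best first, with "score" (0 to 1); they miss things now and then, are a little off and sometimes report something else, mostly with a low value. They report only what shows in the picture. A call takes as long as a camera call. They do not tell look-alikes from the thing itself.
- bot.look_for(camera, thing): "extent" ([centre column, centre row, width, height] in pixels, round what is visible of it).
- bot.outline_of(camera, thing): "region" (480x640 bool, what is visible of it) and "extent" ([centre column, centre row, width, height] in pixels, round what is visible of it).
The state is a dict: "clock": time; "joint_pos": joint angles; "joint_vel": joint speeds; "tau": joint torques, N m; "eef_pos": TCP position; "tool_rot": TCP orientation; "ft_force": force on the tool from outside, world axes, zero at the start; "ft_torque": the same for the moment, N m; "grip_width": finger opening in m; "grasp_force": force on a finger pad.
Only numpy, scipy, OpenCV 4.12 (cv2) and the standard library are available. Lean on these libraries where they do the work, as an engineer would, in place of code of your own. Each camera call takes 0.05 s, during which the arm holds its last target. There are 200 camera calls.

## Task

Take the red-capped vial out of the wooden stand and push it fully down into the empty, orange-ringed hole of the green repair kit. Then pick up the brass inner lid with the green outer lid nested on it, lower the two together onto the kit until fully home and let go of them; then take the outer lid alone by its wooden handle, lift it so that it is clear of the inner lid by some 10 cm, and finish while still holding it there, level and still, above the kit. The inner lid must stay seated on the kit, the outer lid must not leave the inner lid before that, and the white-capped vials, mug, bowl, multi-tool and pump head are to be left alone.

Things in the scene. Friction and masses are not known exactly. Their poses are not given: they have to be found in the camera images.
- vial_mid (a point): Amber glass vial with a red cap, a plain cylinder 16 mm in diameter and 62 mm long with a 3 mm chamfer at its foot, about 30 g, standing upright in the stand. The point is on its axis, half-way up (31 mm from each end); z along the axis. In the stand, and likewise when home in the kit, its top 26 mm protrude.
- stand: Fixed dark wooden block 70 x 70 x 46 mm with one upright round hole at its centre, 19 mm wide and 36 mm deep, that holds the vial at the start. Origin at the centre of its underside, on the table.
- empty_hole (a point): Centre of the mouth of the kit's empty hole, circled by a thin orange ring (23 mm across, look only), 46 mm above the table. The hole is upright, 19 mm wide, 36 mm deep, mouth chamfered 2 mm. The kit has three such holes in a row, 28 mm apart; white-capped vials stand in the other two. z up.
- kit_shoulder (a point): Fixed kit box: green foot 102 mm long (x), 60 mm wide (y), 34 mm high; on it a grey deck 89 x 47 mm, 12 mm higher, with three vial holes along x at -28, 0, 28 mm. The point is the kit's centre at the height of the foot's top, the shoulder on which the inner lid's skirt comes to rest all round. z up.
- inner_mid (a point): Brass inner lid, 180 g, open below, hollow (room for the vials): skirt 98 (x) x 56 (y) mm, 28 high, walls 2.5, goes over the kit's deck with 2 mm play each side; ledge; raised top 86 x 44, to 42 mm. Point on the centre line 21 mm above the lower edge, so 21 mm above the shoulder when seated; z up. Starts on the table. Pinching the skirt across y carries both lids; either way round fits.
- outer_handle (a point): Green outer lid, 110 g: cap 94.5 (x) x 52.5 (y) x 20 mm, loose over the inner lid's raised top, its edge on the inner lid's ledge (28 mm up), set back 1.75 mm from the skirt. On top, along x, a wooden bar handle 60 long, 14 wide, 20 mm high. Point: the handle's centre, 10 mm above the cap's top; nested, 37 mm above the inner lid's point. z up.
- kept_a_mid (a point): White-capped vial, same size as the red-capped one, standing in a hole of the kit; point half-way up. To be left there.
- kept_b_mid (a point): The other white-capped vial, standing in a hole of the kit; point half-way up. To be left there.
- mug_p (a point): Grey mug, 80 mm wide without its handle, 90 mm high; point at the centre, half-way up. A bystander.
- bowl_p (a point): Round stoneware key bowl, 150 mm wide, 50 mm high; point at the centre, half-way up. A bystander.
- multitool_p (a point): Closed steel multi-tool, 100 x 29 x 17 mm, lying flat along its x; point at its centre. A bystander.
- pump_p (a point): White plastic bike pump head, 65 x 26 x 33 mm; point at its centre. A bystander.
Not all that is in view belongs to the job. What is shaped like the part that bears outer_handle but purple is not meant.

How it is judged:
By the outcome, as a careful person would: the job done as asked, in the order asked, and still so for the second after the job is handed in, while the arm keeps its last pose, push and grip.
It also fails if it takes over 72 s, if anything falls off the work surface, if the arm or the gripper's body presses on something with over 40 N, if the wrist force passes 120 N, or if a joint passes its speed limit or range.

## Working session

There is one attempt and no reset: what is moved stays moved. The work goes in short steps, Python scripts to look and compute and a tool call to move; the robot and the scene stay as the last step left them, time stands still between calls to the robot, and variables do not carry over. Pictures are saved under pics/ and viewed, at most 11 in all, crops included, and the job is handed in when it is done.

Besides the shell and the picture viewer there is one more tool, called after ">>>" as a command line: name --argument value ..., lists and objects as JSON in quotes. drive_tool: Moves the arm, as the interface text tells. Its arguments: {"type":"object","properties":{"rows":{"type":"array","items":{"type":"object","properties":{"dx":{"type":"number"},"dy":{"type":"number"},"dz":{"type":"number"},"wx":{"type":"number"},"wy":{"type":"number"},"wz":{"type":"number"},"hand":{"type":"number"}}}}},"required":["rows"]}

```bash
mkdir -p pics; cat > h.py <<'E'
import numpy as np, cv2, json
from workcell import bot
from scipy.spatial.transform import Rotation as R
def save(cam,name):
    o=bot.get_obs(); im=bot.camera(cam); cv2.imwrite(f'pics/{name}.png',im[:,:,::-1]); return o,im
def cam(name,o=None):
    c=bot.get_calibration(name); f=240/np.tan(np.radians(c['vfov'])/2)
    if 'mount' in c:
        M=np.array(c['mount']); Rt=R.from_quat(o['tool_rot']).as_matrix()
        Rw=Rt@M[:3,:3]; t=Rt@M[:3,3]+np.array(o['eef_pos'])
    else: Rw=np.array(c['rotation']); t=np.array(c['origin'])
    return c,f,Rw,t
def ray(name,u,v,z,o=None):
    c,f,Rw,t=cam(name,o)
    d=Rw@np.array([(u-c['cx'])/f,-(v-c['cy'])/f,-1]); return t+d*(z-t[2])/d[2]
def proj(name,p,o=None):
    c,f,Rw,t=cam(name,o); q=Rw.T@(np.array(p)-t)
    return c['cx']+f*q[0]/-q[2], c['cy']-f*q[1]/-q[2]
E
python3 - <<'E'
from h import *
for n in ['side','top','wrist']:
    c=bot.get_calibration(n); print(n,{k:np.round(v,3).tolist() if not isinstance(v,str) else v for k,v in c.items()})
ims=[]
o,_=save('top','top0'); 
for t in ['vial_mid','stand','empty_hole','kit_shoulder','inner_mid','outer_handle','kept_a_mid','mug_p','bowl_p','multitool_p','pump_p']:
    print(t,[(round(r['score'],2),np.round(r['extent']).tolist()) for r in bot.look_for('top',t)[:4]])
save('side','side0'); print(o['eef_pos'],o['tool_rot'],o['clock'])
E
```

```text
side {'vfov': 47.432, 'cx': 314.292, 'cy': 249.657, 'origin': [0.259, -0.899, 0.613], 'rotation': [0.51, -0.08, -0.142, 0.844]}
top {'vfov': 52.308, 'cx': 316.414, 'cy': 233.446, 'origin': [0.398, 0.012, 1.281], 'rotation': [0.058, -0.039, -0.7, 0.711]}
wrist {'vfov': 61.768, 'cx': 323.166, 'cy': 237.247, 'mount': [[0.001, 0.965, 0.261, 0.067], [1.0, -0.001, 0.001, 0.0], [0.001, 0.261, -0.965, -0.132], [0.0, 0.0, 0.0, 1.0]]}
vial_mid []
stand [(0.58, [433.0, 268.0, 32.0, 34.0])]
empty_hole [(0.26, [327.0, 237.0, 4.0, 7.0])]
kit_shoulder [(0.84, [327.0, 239.0, 37.0, 43.0]), (0.26, [331.0, 247.0, 5.0, 7.0]), (0.21, [436.0, 270.0, 14.0, 7.0])]
inner_mid [(0.5, [400.0, 174.0, 52.0, 56.0])]
outer_handle [(0.93, [263.0, 215.0, 38.0, 25.0]), (0.83, [184.0, 251.0, 26.0, 39.0]), (0.7, [239.0, 317.0, 32.0, 44.0]), (0.69, [234.0, 262.0, 25.0, 43.0])]
kept_a_mid [(0.48, [326.0, 235.0, 7.0, 12.0]), (0.32, [436.0, 269.0, 13.0, 2.0])]
mug_p [(0.62, [208.0, 178.0, 50.0, 35.0]), (0.39, [326.0, 238.0, 37.0, 46.0])]
bowl_p []
multitool_p [(0.77, [313.0, 171.0, 10.0, 39.0]), (0.17, [327.0, 239.0, 34.0, 40.0])]
pump_p [(0.65, [463.0, 191.0, 19.0, 18.0]), (0.34, [327.0, 237.0, 6.0, 9.0])]
[ 0.19852305 -0.4582391   0.24142116] [ 9.79180211e-01  2.02990223e-01 -2.16512256e-04 -1.01788834e-03] 0.0
```

View pics/top0.png

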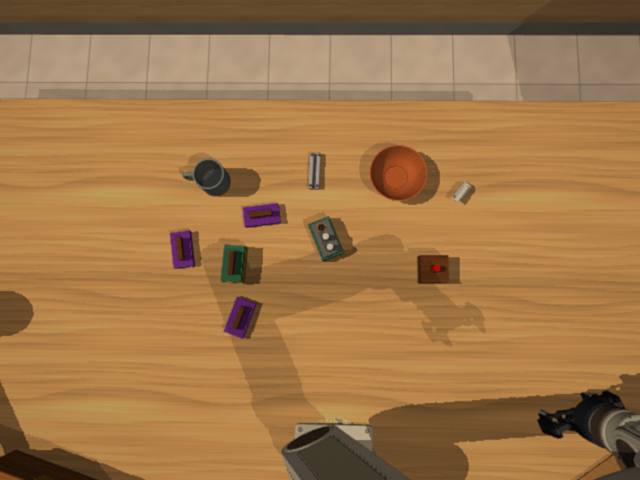

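View pics/side0.png

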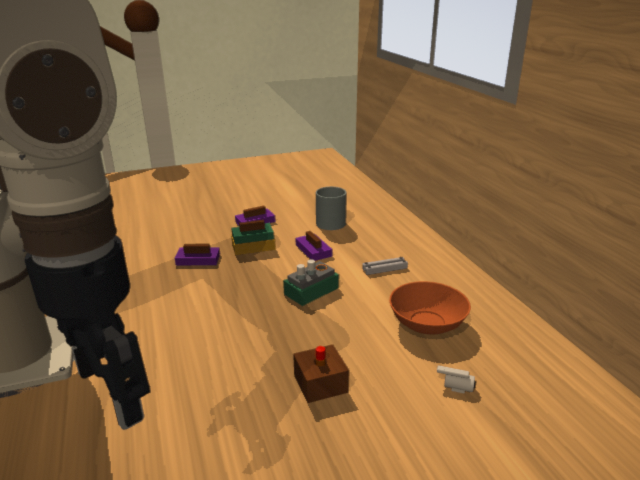

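The top view shows the red vial in the stand at (435,268) and the kit at (326,238) with white caps near (325,237) and (331,247). There are four lids: green on brass at (234,264), and purple ones at (262,215), (182,250) and (240,317). The green one fits the description, as it is the only one on a brass lid.

```bash
sed -i "s/Rw=np.array(c\['rotation'\]); t/Rw=R.from_quat(c['rotation']).as_matrix(); t/" h.py
python3 - <<'E'
from h import *
im=cv2.imread('pics/top0.png')
a=cv2.resize(im[205:275,290:370],(400,350),interpolation=cv2.INTER_CUBIC)
b=cv2.resize(im[230:300,200:280],(400,350),interpolation=cv2.INTER_CUBIC)
cv2.imwrite('pics/crop.png',np.hstack([a,b]))
for n,u,v,z in [('vial',436,268,.072),('kit',327,239,.04),('lid',234,263,.06),('stand',433,269,.046)]: print(n,ray('top',u,v,z))
hsv=cv2.cvtColor(im,cv2.COLOR_BGR2HSV)
for n,(x0,y0,x1,y1) in dict(kit=(300,210,355,270),lid=(210,235,255,295)).items():
    m=cv2.inRange(hsv[y0:y1,x0:x1],(60,60,20),(95,255,255)); 
    c=np.column_stack(np.nonzero(m)[::-1]).astype(np.float32)
    r=cv2.minAreaRect(c); pts=cv2.boxPoints(r)+[x0,y0]; print(n,len(c),r[1])
    P=np.array([ray('top',u,v,.05)[:2] for u,v in pts]); 
    e=P[1]-P[0];g=P[2]-P[1]; l=e if np.linalg.norm(e)>np.linalg.norm(g) else g
    print(P.mean(0),np.degrees(np.arctan2(l[1],l[0])),np.linalg.norm(e),np.linalg.norm(g))
E
```

```text
vial [ 0.48253974 -0.24737511  0.072     ]
kit [0.55494196 0.0216674  0.04      ]
lid [0.48855417 0.25441621 0.06      ]
stand [ 0.48174387 -0.24543639  0.046     ]
kit 152 (38.6189079284668, 21.648345947265625)
[0.5552141  0.02538103] -157.16891223622127 0.05530845506822855 0.09882722430278201
lid 504 (19.767244338989258, 35.55895233154297)
[0.48871343 0.25971224] -3.925910952905049 0.09008154598175833 0.050740147737898374
```

View pics/crop.png

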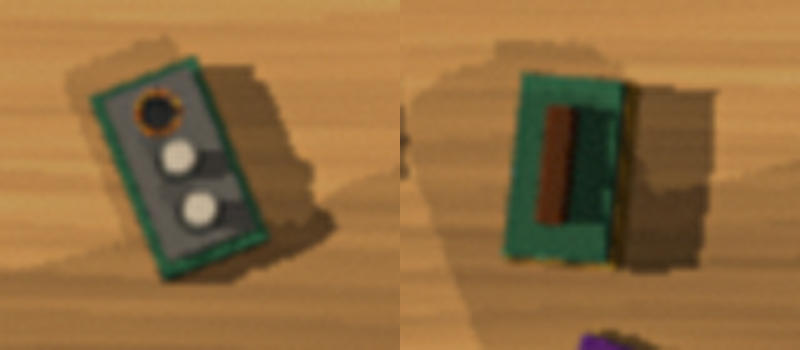

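The left crop shows the kit with its empty ringed hole at the upper-left end, about pixel (321.6,227.4) in the full picture. The right crop confirms the lid at (234,264): a green cap with a wooden bar over a brass edge. I'll go above the vial.

```bash
cat >> h.py <<'E'
def go(p,yaw,o=None):
    o=o or bot.get_obs(); Rt=R.from_quat(o['tool_rot']); a=np.radians(yaw)/2
    d=Rt.inv().apply(np.array(p)-o['eef_pos'])/.05
    w=np.degrees((Rt.inv()*R.from_quat([np.cos(a),np.sin(a),0,0])).as_rotvec())/5
    print('at',np.round(o['eef_pos'],4),'t',round(o['clock'],2),'d',np.round(d,3),'w',np.round(w,3))
E
python3 - <<'E'
from h import *
print(ray('top',321.6,227.4,.046),bot.tip_extent)
go([.4825,-.247,.19],23)
E
```

```text
[0.58388233 0.03582406 0.046     ] 0.011
at [ 0.1988 -0.4588  0.2423] t 0.65 d [ 6.891 -1.632  1.047] w [0.001 0.    0.085]
```

>>> drive_tool --rows '[{"dx":6.89,"dy":-1.63,"dz":1.05,"wz":0.08,"hand":50},{"dx":6.89,"dy":-1.63,"dz":1.05,"wz":0.08,"hand":50},{"dx":6.89,"dy":-1.63,"dz":1.05,"wz":0.08,"hand":50},{"dx":6.89,"dy":-1.63,"dz":1.05,"wz":0.08,"hand":50},{"dx":6.89,"dy":-1.63,"dz":1.05,"wz":0.08,"hand":50},{"dx":6.89,"dy":-1.63,"dz":1.05,"wz":0.08,"hand":50},{"dx":6.89,"dy":-1.63,"dz":1.05,"wz":0.08,"hand":50},{"dx":6.89,"dy":-1.63,"dz":1.05,"wz":0.08,"hand":50},{"dx":6.89,"dy":-1.63,"dz":1.05,"wz":0.08,"hand":50},{"dx":6.89,"dy":-1.63,"dz":1.05,"wz":0.08,"hand":50},{"dx":6.89,"dy":-1.63,"dz":1.05,"wz":0.08,"hand":50},{"dx":6.89,"dy":-1.63,"dz":1.05,"wz":0.08,"hand":50}]'

```text
invalid input at $.rows[0]: expected keys dx, dy, dz, wx, wy, wz, hand
```

```bash
python3 - <<'E'
from h import *
o,im=save('wrist','w1')
print(o['eef_pos'],o['joint_vel'].round(3) if hasattr(o['joint_vel'],'round') else o['joint_vel'])
for t in ['vial_mid','stand']:
    print([(round(r['score'],2),np.round(r['extent'],1).tolist()) for r in bot.look_for('wrist',t)[:2]])
m=cv2.inRange(cv2.cvtColor(im,cv2.COLOR_RGB2HSV),(0,200,120),(6,255,255))
n,l,s,c=cv2.connectedComponentsWithStats(m); i=1+s[1:,4].argmax(); print(s[i],c[i]); print(ray('wrist',*c[i],.072,o))
print(proj('wrist',[.4825,-.247,.072],o))
E
```

```text
[ 0.1987576  -0.45882316  0.24234446] [ 0.001  0.001  0.    -0.    -0.     0.   ]
[]
[]Traceback (most recent call last):
  File "<stdin>", line 7, in <module>
ValueError: attempt to get argmax of an empty sequence
```

View pics/w1.png

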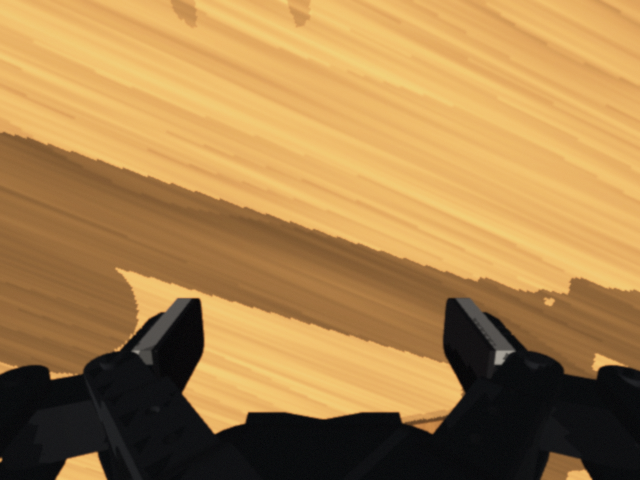

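The move was refused because every row needs all keys. The picture is still from the start pose and shows only the table and the open fingers. I'll repeat the move with full rows.

>>> drive_tool --rows '[{"dx":6.89,"dy":-1.63,"dz":1.05,"wx":0,"wy":0,"wz":0.08,"hand":50},{"dx":6.89,"dy":-1.63,"dz":1.05,"wx":0,"wy":0,"wz":0.08,"hand":50},{"dx":6.89,"dy":-1.63,"dz":1.05,"wx":0,"wy":0,"wz":0.08,"hand":50},{"dx":6.89,"dy":-1.63,"dz":1.05,"wx":0,"wy":0,"wz":0.08,"hand":50},{"dx":6.89,"dy":-1.63,"dz":1.05,"wx":0,"wy":0,"wz":0.08,"hand":50},{"dx":6.89,"dy":-1.63,"dz":1.05,"wx":0,"wy":0,"wz":0.08,"hand":50},{"dx":6.89,"dy":-1.63,"dz":1.05,"wx":0,"wy":0,"wz":0.08,"hand":50},{"dx":6.89,"dy":-1.63,"dz":1.05,"wx":0,"wy":0,"wz":0.08,"hand":50},{"dx":6.89,"dy":-1.63,"dz":1.05,"wx":0,"wy":0,"wz":0.08,"hand":50},{"dx":6.89,"dy":-1.63,"dz":1.05,"wx":0,"wy":0,"wz":0.08,"hand":50},{"dx":6.89,"dy":-1.63,"dz":1.05,"wx":0,"wy":0,"wz":0.08,"hand":50}]'

```text
clock: 1.9
eef_pos: [0.4814, -0.2482, 0.1902]
tool_rot: [0.98, 0.198, -0.0, 0.0]
ft_force: [0.7, -0.1, -0.3]
grip_width: 0.05
grasp_force: 0.0
```

```bash
python3 - <<'E'
from h import *
o,im=save('wrist','w2')
print(o['eef_pos'],o['joint_vel'],o['joint_pos'])
for t in ['vial_mid','stand']:
    print([(round(r['score'],2),np.round(r['extent'],1).tolist()) for r in bot.look_for('wrist',t)[:2]])
print(proj('wrist',[.4825,-.247,.072],o))
m=cv2.inRange(cv2.cvtColor(im,cv2.COLOR_RGB2HSV),(0,200,120),(6,255,255))
n,l,s,c=cv2.connectedComponentsWithStats(m); i=1+s[1:,4].argmax(); print(s[i],c[i]); p=ray('wrist',*c[i],.070,o); print(p)
go([p[0],p[1],.06],23)
E
```

```text
[ 0.48144781 -0.24821934  0.19018214] [-0.00814944 -0.00478272  0.00013383 -0.00147535  0.00266756  0.00259845] [-4.75832216e-01  3.49626288e-01  1.74491107e-02  1.23842251e+00
 -3.56509727e-04  2.26613768e+00]
[(0.67, [326.2, 225.0, 25.3, 33.8])]
[(0.68, [325.9, 217.6, 129.4, 130.9])]
(np.float64(322.0442891995137), np.float64(233.32432395939745))
[313 213  25  30 541] [324.48798521 228.52865065]
[ 0.48559537 -0.24740338  0.07      ]
at [ 0.4816 -0.2482  0.1903] t 2.05 d [0.078 0.014 2.606] w [ 0.006 -0.004 -0.023]
```

View pics/w2.png

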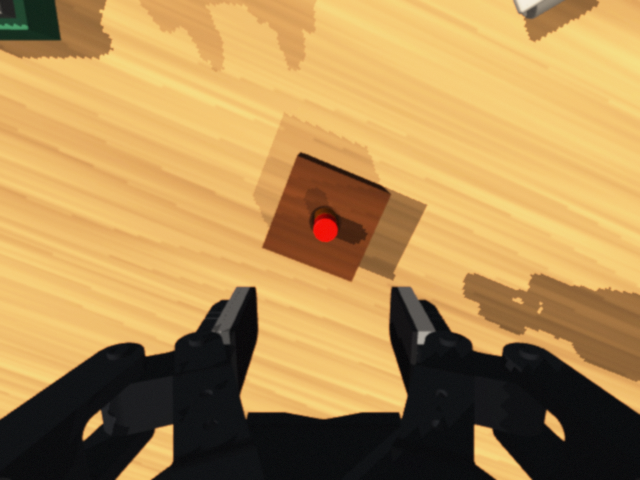

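The wrist picture shows the stand at (326,218) and the red cap at (325,229), about 4 mm ahead of the TCP along the tool's x. I'll descend and grip.

>>> drive_tool --rows '[{"dx":0.07,"dy":0.01,"dz":1,"wx":0,"wy":0,"wz":0,"hand":50},{"dx":0.07,"dy":0.01,"dz":1.8,"wx":0,"wy":0,"wz":0,"hand":45},{"dx":0.07,"dy":0.01,"dz":2.3,"wx":0,"wy":0,"wz":0,"hand":40},{"dx":0.07,"dy":0.01,"dz":2.58,"wx":0,"wy":0,"wz":0,"hand":40},{"dx":0.07,"dy":0.01,"dz":2.58,"wx":0,"wy":0,"wz":0,"hand":40},{"dx":0.07,"dy":0.01,"dz":2.58,"wx":0,"wy":0,"wz":0,"hand":40},{"dx":0.07,"dy":0.01,"dz":2.58,"wx":0,"wy":0,"wz":0,"hand":5},{"dx":0.07,"dy":0.01,"dz":2.58,"wx":0,"wy":0,"wz":0,"hand":5},{"dx":0.07,"dy":0.01,"dz":2.58,"wx":0,"wy":0,"wz":0,"hand":5},{"dx":0.07,"dy":0.01,"dz":2.58,"wx":0,"wy":0,"wz":0,"hand":5},{"dx":0.07,"dy":0.01,"dz":2.58,"wx":0,"wy":0,"wz":0,"hand":5},{"dx":0.07,"dy":0.01,"dz":2.58,"wx":0,"wy":0,"wz":0,"hand":5}]'

```text
clock: 3.25
eef_pos: [0.487, -0.2469, 0.0625]
tool_rot: [0.98, 0.2, 0.001, 0.001]
ft_force: [-0.4, -0.1, 6.4]
grip_width: 0.0137
grasp_force: 58.8
```

```bash
python3 - <<'E'
from h import *
o=bot.get_obs(); print(o['eef_pos'],o['grip_width'],o['grasp_force'],o['ft_force'])
a=np.radians(23); 
go([.570,.030,.190],23)
E
```

```text
[ 0.48700295 -0.24687099  0.06246953] 0.013709290011711702 58.792720874771476 [-0.4058617  -0.13497523  6.38417759]
at [ 0.487  -0.2469  0.0625] t 3.25 d [ 3.698 -4.44  -2.556] w [ 0.033 -0.021  0.005]
```

>>> drive_tool --rows '[{"dx":0,"dy":0,"dz":-0.5,"wx":0,"wy":0,"wz":0,"hand":5},{"dx":0,"dy":0,"dz":-1.2,"wx":0,"wy":0,"wz":0,"hand":5},{"dx":0,"dy":0,"dz":-1.9,"wx":0,"wy":0,"wz":0,"hand":5},{"dx":0,"dy":0,"dz":-2.56,"wx":0,"wy":0,"wz":0,"hand":5},{"dx":0.5,"dy":-0.6,"dz":-2.56,"wx":0,"wy":0,"wz":0,"hand":5},{"dx":1.0,"dy":-1.2,"dz":-2.56,"wx":0,"wy":0,"wz":0,"hand":5},{"dx":1.5,"dy":-1.8,"dz":-2.56,"wx":0,"wy":0,"wz":0,"hand":5},{"dx":2.0,"dy":-2.4,"dz":-2.56,"wx":0,"wy":0,"wz":0,"hand":5},{"dx":2.5,"dy":-3.0,"dz":-2.56,"wx":0,"wy":0,"wz":0,"hand":5},{"dx":3.0,"dy":-3.6,"dz":-2.56,"wx":0,"wy":0,"wz":0,"hand":5},{"dx":3.4,"dy":-4.1,"dz":-2.56,"wx":0,"wy":0,"wz":0,"hand":5},{"dx":3.7,"dy":-4.44,"dz":-2.56,"wx":0,"wy":0,"wz":0,"hand":5},{"dx":3.7,"dy":-4.44,"dz":-2.56,"wx":0,"wy":0,"wz":0,"hand":5},{"dx":3.7,"dy":-4.44,"dz":-2.56,"wx":0,"wy":0,"wz":0,"hand":5},{"dx":3.7,"dy":-4.44,"dz":-2.56,"wx":0,"wy":0,"wz":0,"hand":5}]'

```text
clock: 4.75
eef_pos: [0.569, 0.0297, 0.1887]
tool_rot: [0.98, 0.199, -0.0, 0.0]
ft_force: [-0.8, -0.0, 0.5]
grip_width: 0.0136
grasp_force: 59.8
```

```bash
python3 - <<'E'
from h import *
o,im=save('wrist','w3'); print(o['eef_pos'],o['grip_width'],o['ft_force'],o['joint_vel'])
for t in ['empty_hole','kept_a_mid','kit_shoulder','vial_mid']:
    print(t,[(round(r['score'],2),np.round(r['extent'],1).tolist(),ray('wrist',*r['extent'][:2],.046,o).round(4)) for r in bot.look_for('wrist',t)[:3]])
E
```

```text
[0.56896866 0.02973082 0.18874207] 0.013600211251083153 [-0.76589838 -0.02607293  0.46378576] [-0.01374929 -0.00359389 -0.00133929 -0.00120742  0.00138434  0.00031661]
empty_hole []
kept_a_mid [(0.87, [323.8, 243.1, 25.9, 35.5], array([0.5579, 0.0246, 0.046 ]))]
kit_shoulder [(0.71, [324.4, 220.8, 89.5, 126.7], array([0.5731, 0.0306, 0.046 ]))]
vial_mid [(0.72, [324.9, 309.1, 36.4, 97.5], array([0.5111, 0.0037, 0.046 ]))]
```

View pics/w3.png

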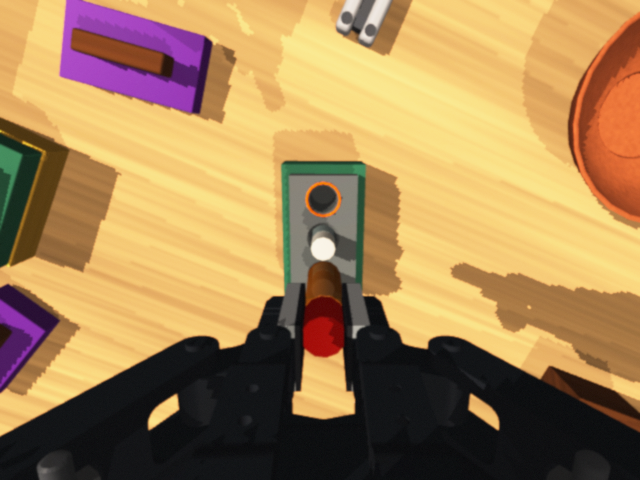

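The vial hangs upright in the fingers with its foot near (323,265). The ringed hole is at (323.5,199) and the kit lies in line with the tool.

```bash
python3 - <<'E'
from h import *
o=bot.get_obs(); im=cv2.cvtColor(cv2.imread('pics/w3.png'),cv2.COLOR_BGR2HSV)
m=cv2.inRange(im[175:225,295:355],(5,180,150),(18,255,255)); e=cv2.fitEllipse(np.column_stack(np.nonzero(m)[::-1]).astype(np.float32)); 
u,v=e[0][0]+295,e[0][1]+175; print(u,v,e[1]); h=ray('wrist',u,v,.046,o); print('hole',h)
Rt=R.from_quat(o['tool_rot']).as_matrix()
for off in (-.004,-.002,0,.002):
  for dz in (.049,.053):
    print(off,dz,np.round(proj('wrist',o['eef_pos']+Rt@[off+.008,0,dz-.003],o),1),np.round(proj('wrist',o['eef_pos']+Rt@[off+.005,0,dz],o),1))
print(im[254:276:2,323].tolist())
# wall-line: kit side edge directions
g=cv2.inRange(im[160:290,270:375],(65,80,20),(95,255,255)); 
for r in (15,30,60,90,110): c=np.nonzero(g[r])[0]; print(r+160,c.min()+270,c.max()+270)
go([h[0],h[1],.19],23)
E
```

```text
322.9100914001465 199.0313549041748 (32.52881622314453, 32.886573791503906)
hole [0.58716994 0.03748843 0.046     ]
-0.004 0.049 [323.1 266.7] [323.1 270.6]
-0.004 0.053 [323.1 264. ] [323.1 267.8]
-0.002 0.049 [323.1 262.7] [323.1 266.6]
-0.002 0.053 [323.1 260. ] [323.1 263.9]
0 0.049 [323.1 258.6] [323.1 262.7]
0 0.053 [323.1 256. ] [323.1 260. ]
0.002 0.049 [323.1 254.5] [323.1 258.7]
0.002 0.053 [323.1 252. ] [323.1 256.1]
[[22, 18, 249], [22, 18, 249], [21, 19, 249], [17, 49, 199], [12, 186, 89], [14, 188, 87], [13, 192, 89], [13, 188, 91], [13, 202, 92], [12, 212, 90], [12, 210, 91]]
175 283 364
190 283 363
220 284 362
250 284 361
270 285 360
at [0.5692 0.0296 0.1889] t 5.0 d [ 0.392 -0.005 -0.021] w [ 0.001 -0.001 -0.012]
```

>>> drive_tool --rows '[{"dx":0.42,"dy":0,"dz":0.3,"wx":0,"wy":0,"wz":0,"hand":5},{"dx":0.42,"dy":0,"dz":0.9,"wx":0,"wy":0,"wz":0,"hand":5},{"dx":0.42,"dy":0,"dz":1.4,"wx":0,"wy":0,"wz":0,"hand":5},{"dx":0.42,"dy":0,"dz":1.7,"wx":0,"wy":0,"wz":0,"hand":5},{"dx":0.42,"dy":0,"dz":1.8,"wx":0,"wy":0,"wz":0,"hand":5},{"dx":0.42,"dy":0,"dz":1.9,"wx":0,"wy":0,"wz":0,"hand":5},{"dx":0.42,"dy":0,"dz":2.0,"wx":0,"wy":0,"wz":0,"hand":5},{"dx":0.42,"dy":0,"dz":2.1,"wx":0,"wy":0,"wz":0,"hand":5},{"dx":0.42,"dy":0,"dz":2.1,"wx":0,"wy":0,"wz":0,"hand":5}]'

```text
clock: 5.9
eef_pos: [0.5885, 0.0387, 0.0837]
tool_rot: [0.98, 0.2, -0.0, -0.0]
ft_force: [-0.6, -0.2, -0.3]
grip_width: 0.0137
grasp_force: 59.8
```

>>> drive_tool --rows '[{"dx":0,"dy":0,"dz":0.12,"wx":0,"wy":0,"wz":0,"hand":5},{"dx":0,"dy":0,"dz":0.24,"wx":0,"wy":0,"wz":0,"hand":5},{"dx":0,"dy":0,"dz":0.36,"wx":0,"wy":0,"wz":0,"hand":5},{"dx":0,"dy":0,"dz":0.42,"wx":0,"wy":0,"wz":0,"hand":5},{"dx":0,"dy":0,"dz":0.44,"wx":0,"wy":0,"wz":0,"hand":5},{"dx":0,"dy":0,"dz":0.44,"wx":0,"wy":0,"wz":0,"hand":5}]'

```text
clock: 6.5
eef_pos: [0.5886, 0.0388, 0.0625]
tool_rot: [0.98, 0.2, 0.0, -0.0]
ft_force: [-2.6, 0.5, 4.7]
grip_width: 0.0139
grasp_force: 60.6
```

>>> drive_tool --rows '[{"dx":0,"dy":0,"dz":-0.02,"wx":0,"wy":0,"wz":0,"hand":36},{"dx":0,"dy":0,"dz":-0.02,"wx":0,"wy":0,"wz":0,"hand":36},{"dx":0,"dy":0,"dz":-0.02,"wx":0,"wy":0,"wz":0,"hand":36},{"dx":0,"dy":0,"dz":-0.6,"wx":0,"wy":0,"wz":0,"hand":36},{"dx":0,"dy":0,"dz":-1.4,"wx":0,"wy":0,"wz":0,"hand":36},{"dx":0,"dy":0,"dz":-2.2,"wx":0,"wy":0,"wz":0,"hand":36},{"dx":0,"dy":0,"dz":-2.6,"wx":0,"wy":0,"wz":0,"hand":36},{"dx":0,"dy":0,"dz":-2.6,"wx":0,"wy":0,"wz":0,"hand":36}]'

```text
clock: 7.3
eef_pos: [0.5911, 0.0389, 0.1959]
tool_rot: [0.98, 0.2, 0.004, 0.001]
ft_force: [0.4, 0.5, 0.1]
grip_width: 0.0361
grasp_force: 0.0
```

```bash
python3 - <<'E'
from h import *
o,im=save('wrist','w4'); 
for t in ['vial_mid','kept_a_mid','empty_hole']:
    print(t,[(round(r['score'],2),np.round(r['extent'],1).tolist()) for r in bot.look_for('wrist',t)[:3]])
m=cv2.inRange(cv2.cvtColor(im,cv2.COLOR_RGB2HSV),(0,200,120),(6,255,255)); ys,xs=np.nonzero(m); print(xs.mean(),ys.mean(),len(xs),ys.min(),ys.max())
a=np.radians(23);h=np.array([.5872,.0375])
for z in (.072,.077,.082): print(z,proj('wrist',[*h,z],o))
go([.489,.255,.21],176)
E
```

```text
vial_mid [(0.67, [322.2, 236.1, 21.2, 33.9])]
kept_a_mid [(0.77, [323.6, 273.9, 26.3, 32.9])]
empty_hole [(0.56, [321.8, 232.0, 37.0, 24.6])]
321.0568421052632 238.7642105263158 475 224 251
0.072 (np.float64(322.2892325315572), np.float64(240.6654979815509))
0.077 (np.float64(322.2845778598886), np.float64(242.67604056603082))
0.082 (np.float64(322.279747627984), np.float64(244.7624147785472))
at [0.5876 0.0387 0.1899] t 7.5 d [-0.124 -4.754 -0.396] w [-5.3000e-02 -6.0000e-03 -3.0596e+01]
```

View pics/w4.png

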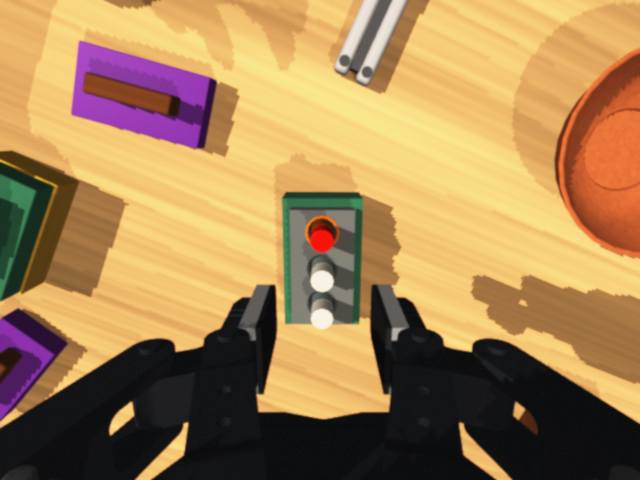

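The red cap at (322,238) now sits in line with the white caps at (322,280) and (322,319) at the same height, so the vial is home. On to the lids.

>>> drive_tool --rows '[{"dx":-0.12,"dy":-4.75,"dz":-0.4,"wx":0,"wy":0,"wz":-30.6,"hand":75},{"dx":-0.12,"dy":-4.75,"dz":-0.4,"wx":0,"wy":0,"wz":-30.6,"hand":75},{"dx":-0.12,"dy":-4.75,"dz":-0.4,"wx":0,"wy":0,"wz":-30.6,"hand":75},{"dx":-0.12,"dy":-4.75,"dz":-0.4,"wx":0,"wy":0,"wz":-30.6,"hand":75},{"dx":-0.12,"dy":-4.75,"dz":-0.4,"wx":0,"wy":0,"wz":-30.6,"hand":75},{"dx":-0.12,"dy":-4.75,"dz":-0.4,"wx":0,"wy":0,"wz":-30.6,"hand":75},{"dx":-0.12,"dy":-4.75,"dz":-0.4,"wx":0,"wy":0,"wz":-30.6,"hand":75},{"dx":-0.12,"dy":-4.75,"dz":-0.4,"wx":0,"wy":0,"wz":-30.6,"hand":75},{"dx":-0.12,"dy":-4.75,"dz":-0.4,"wx":0,"wy":0,"wz":-30.6,"hand":75},{"dx":-0.12,"dy":-4.75,"dz":-0.4,"wx":0,"wy":0,"wz":-30.6,"hand":75},{"dx":-0.12,"dy":-4.75,"dz":-0.4,"wx":0,"wy":0,"wz":-30.6,"hand":75},{"dx":-0.12,"dy":-4.75,"dz":-0.4,"wx":0,"wy":0,"wz":-30.6,"hand":75},{"dx":-0.12,"dy":-4.75,"dz":-0.4,"wx":0,"wy":0,"wz":-30.6,"hand":75},{"dx":-0.12,"dy":-4.75,"dz":-0.4,"wx":0,"wy":0,"wz":-30.6,"hand":75},{"dx":-0.12,"dy":-4.75,"dz":-0.4,"wx":0,"wy":0,"wz":-30.6,"hand":75},{"dx":-0.12,"dy":-4.75,"dz":-0.4,"wx":0,"wy":0,"wz":-30.6,"hand":75},{"dx":-0.12,"dy":-4.75,"dz":-0.4,"wx":0,"wy":0,"wz":-30.6,"hand":75},{"dx":-0.12,"dy":-4.75,"dz":-0.4,"wx":0,"wy":0,"wz":-30.6,"hand":75},{"dx":-0.12,"dy":-4.75,"dz":-0.4,"wx":0,"wy":0,"wz":-30.6,"hand":75},{"dx":-0.12,"dy":-4.75,"dz":-0.4,"wx":0,"wy":0,"wz":-30.6,"hand":75}]'

```text
clock: 9.5
eef_pos: [0.4897, 0.2546, 0.2104]
tool_rot: [0.036, 0.999, -0.001, -0.001]
ft_force: [0.0, 0.0, -0.1]
grip_width: 0.0751
grasp_force: 0.0
```

```bash
python3 - <<'E'
from h import *
o,im=save('wrist','w5'); print(o['eef_pos'],R.from_quat(o['tool_rot']).as_euler('ZYX',degrees=True),o['joint_vel'].round(3))
for t in ['outer_handle','inner_mid']:
    for r in bot.outline_of('wrist',t)[:3]: print(t,round(r['score'],2),np.round(r['extent'],1).tolist())
hsv=cv2.cvtColor(im,cv2.COLOR_RGB2HSV); g=cv2.inRange(hsv,(65,80,20),(95,255,255))
n,l,s,c=cv2.connectedComponentsWithStats(g)
for i in s[1:,4].argsort()[::-1][:2]+1: print('green',s[i],c[i],cv2.minAreaRect(np.column_stack(np.nonzero(l==i)[::-1]).astype(np.float32)))
E
```

```text
[0.4896514  0.25464351 0.21044611] [ 1.75879981e+02 -1.26329212e-01 -1.79921611e+02] [ 0.    -0.007  0.008  0.002  0.001 -0.006]
outer_handle 0.9 [501.6, 241.9, 78.7, 118.5]
outer_handle 0.84 [335.0, 220.3, 70.3, 125.1]
outer_handle 0.79 [296.6, 56.2, 96.8, 104.5]
inner_mid 0.58 [330.4, 152.6, 65.5, 3.1]
inner_mid 0.22 [71.2, 352.0, 31.0, 20.2]
green [ 299  157   70  122 6276] [333.71112173 215.05672403] ((333.5, 217.5), (121.0, 69.0), 90.0)
green [   0  242  139  129 4145] [ 88.02340169 295.28057901] ((69.53907775878906, 309.7316589355469), (128.4211883544922, 87.54442596435547), 55.40771484375)
```

View pics/w5.png

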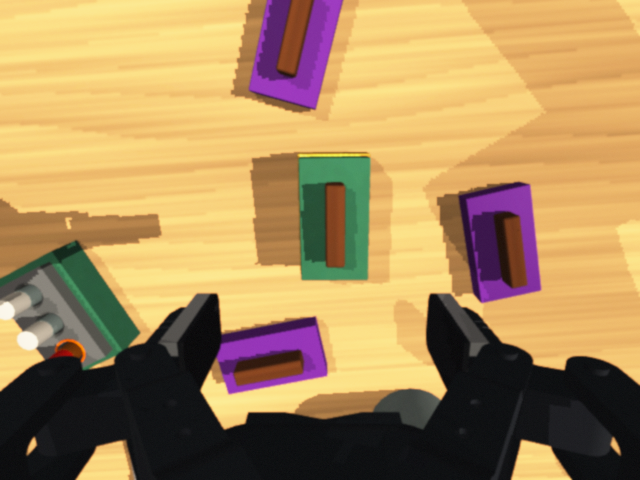

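The close view shows green (334,217) with a brass strip along its upper edge, and purple at (500,242), (272,355) and (297,50). Green on brass is the one meant, and it lies in line with the tool.

```bash
python3 - <<'E'
from h import *
o=bot.get_obs(); im=cv2.imread('pics/w5.png'); hsv=cv2.cvtColor(im,cv2.COLOR_BGR2HSV); g=cv2.inRange(hsv,(65,80,20),(95,255,255))[:,290:380]
L=[];Rr=[]
for r in range(170,275,5):
    c=np.nonzero(g[r])[0]+290; L.append(ray('wrist',c.min()-.5,r,.048,o)[:2]); Rr.append(ray('wrist',c.max()+.5,r,.048,o)[:2])
for E in (L,Rr):
    E=np.array(E); d=np.linalg.svd(E-E.mean(0))[2][0]; print(np.degrees(np.arctan2(d[1],d[0])),E.mean(0))
col=np.nonzero(g[:,20])[0]; print(col.min(),col.max())
a=ray('wrist',334,col.min()-.5,.048,o); b=ray('wrist',334,col.max()+.5,.048,o); print(a,b,np.linalg.norm(a-b),(a+b)/2)
lr=(np.array(L).mean(0)+np.array(Rr).mean(0))/2; print(lr,np.linalg.norm(np.array(L).mean(0)-np.array(Rr).mean(0)))
Rt=R.from_quat(o['tool_rot']).as_matrix(); 
print('tool offset from y-mid',Rt.T@np.array([*lr-o['eef_pos'][:2],0])*1000,'ends',Rt.T@((a+b)/2-o['eef_pos'])*1000)
E
```

```text
-3.3190854953012803 [0.49020257 0.23805918]
-3.7549642200532367 [0.49372    0.28847948]
158 278
[0.4452419  0.26626696 0.048     ] [0.53839605 0.260431   0.048     ] 0.09333677834803435 [0.49181898 0.26334898 0.048     ]
[0.49196128 0.26326933] 0.050542832802662266
tool offset from y-mid [-1.30793070e+00  8.54505169e+00 -5.44119885e-03] ends [ -1.29619531   8.69761327 163.2733292 ]
```

>>> drive_tool --rows '[{"dx":-0.03,"dy":0.17,"dz":0.8,"wx":0,"wy":0,"wz":-0.1,"hand":78},{"dx":-0.03,"dy":0.17,"dz":1.6,"wx":0,"wy":0,"wz":-0.1,"hand":78},{"dx":-0.03,"dy":0.17,"dz":2.4,"wx":0,"wy":0,"wz":-0.1,"hand":78},{"dx":-0.03,"dy":0.17,"dz":3.0,"wx":0,"wy":0,"wz":-0.1,"hand":78},{"dx":-0.03,"dy":0.17,"dz":3.5,"wx":0,"wy":0,"wz":-0.1,"hand":78},{"dx":-0.03,"dy":0.17,"dz":3.8,"wx":0,"wy":0,"wz":-0.1,"hand":78},{"dx":-0.03,"dy":0.17,"dz":3.88,"wx":0,"wy":0,"wz":-0.1,"hand":78},{"dx":-0.03,"dy":0.17,"dz":3.88,"wx":0,"wy":0,"wz":-0.1,"hand":78},{"dx":-0.03,"dy":0.17,"dz":3.88,"wx":0,"wy":0,"wz":-0.1,"hand":78}]'

```text
clock: 10.55
eef_pos: [0.4931, 0.2638, 0.0188]
tool_rot: [0.031, 1.0, 0.0, 0.001]
ft_force: [0.3, 0.2, 0.2]
grip_width: 0.0779
grasp_force: 0.0
```

```bash
python3 - <<'E'
from h import *
o=bot.get_obs(); print(o['eef_pos'],o['ft_force'],o['grip_width'])
E
```

```text
[0.49314963 0.26378232 0.01882068] [0.32626765 0.2158657  0.19369472] 0.0779238076193291
```

>>> drive_tool --rows '[{"dx":0,"dy":0,"dz":0,"wx":0,"wy":0,"wz":0,"hand":66},{"dx":0,"dy":0,"dz":0,"wx":0,"wy":0,"wz":0,"hand":60},{"dx":0,"dy":0,"dz":0,"wx":0,"wy":0,"wz":0,"hand":57},{"dx":0,"dy":0,"dz":0,"wx":0,"wy":0,"wz":0,"hand":50},{"dx":0,"dy":0,"dz":0,"wx":0,"wy":0,"wz":0,"hand":40},{"dx":0,"dy":0,"dz":0,"wx":0,"wy":0,"wz":0,"hand":40},{"dx":0,"dy":0,"dz":0,"wx":0,"wy":0,"wz":0,"hand":40},{"dx":0,"dy":0,"dz":0,"wx":0,"wy":0,"wz":0,"hand":40}]'

```text
clock: 11.35
eef_pos: [0.4929, 0.2632, 0.019]
tool_rot: [0.03, 1.0, 0.0, 0.001]
ft_force: [0.2, -1.7, 6.4]
grip_width: 0.0546
grasp_force: 64.9
```

>>> drive_tool --rows '[{"dx":0,"dy":0,"dz":-0.15,"wx":0,"wy":0,"wz":0,"hand":40},{"dx":0,"dy":0,"dz":-0.3,"wx":0,"wy":0,"wz":0,"hand":40},{"dx":0,"dy":0,"dz":-0.45,"wx":0,"wy":0,"wz":0,"hand":40},{"dx":0,"dy":0,"dz":-0.8,"wx":0,"wy":0,"wz":0,"hand":40},{"dx":0,"dy":0,"dz":-1.2,"wx":0,"wy":0,"wz":0,"hand":40},{"dx":0,"dy":0,"dz":-1.6,"wx":0,"wy":0,"wz":0,"hand":40},{"dx":0,"dy":0,"dz":-2.0,"wx":0,"wy":0,"wz":0,"hand":40},{"dx":0,"dy":0,"dz":-2.4,"wx":0,"wy":0,"wz":0,"hand":40},{"dx":0,"dy":0,"dz":-2.8,"wx":0,"wy":0,"wz":0,"hand":40},{"dx":0,"dy":0,"dz":-3.2,"wx":0,"wy":0,"wz":0,"hand":40},{"dx":0,"dy":0,"dz":-3.2,"wx":0,"wy":0,"wz":0,"hand":40}]'

```text
clock: 12.45
eef_pos: [0.4941, 0.2644, 0.1813]
tool_rot: [0.03, 1.0, 0.002, 0.003]
ft_force: [0.2, 0.7, -2.7]
grip_width: 0.0548
grasp_force: 64.2
```

```bash
python3 - <<'E'
from h import *
o=bot.get_obs(); print(o['grip_width'],o['ft_force'])
go([.640,.060,.18],203)
E
```

```text
0.05483416735784471 [ 0.20491738  0.66653249 -2.66204613]
at [0.4941 0.2644 0.1813] t 12.45 d [-3.161 -3.903  0.029] w [ 0.025  0.072 -5.294]
```

>>> drive_tool --rows '[{"dx":-0.15,"dy":-0.2,"dz":0,"wx":0,"wy":0,"wz":-0.3,"hand":40},{"dx":-0.5,"dy":-0.6,"dz":0,"wx":0,"wy":0,"wz":-0.9,"hand":40},{"dx":-0.9,"dy":-1.1,"dz":0,"wx":0,"wy":0,"wz":-1.5,"hand":40},{"dx":-1.3,"dy":-1.6,"dz":0,"wx":0,"wy":0,"wz":-2.2,"hand":40},{"dx":-1.7,"dy":-2.1,"dz":0,"wx":0,"wy":0,"wz":-2.9,"hand":40},{"dx":-2.1,"dy":-2.6,"dz":0,"wx":0,"wy":0,"wz":-3.6,"hand":40},{"dx":-2.5,"dy":-3.1,"dz":0,"wx":0,"wy":0,"wz":-4.3,"hand":40},{"dx":-2.9,"dy":-3.6,"dz":0,"wx":0,"wy":0,"wz":-4.9,"hand":40},{"dx":-3.1,"dy":-3.85,"dz":0,"wx":0,"wy":0,"wz":-5.25,"hand":40},{"dx":-3.16,"dy":-3.9,"dz":0,"wx":0,"wy":0,"wz":-5.29,"hand":40},{"dx":-3.16,"dy":-3.9,"dz":0,"wx":0,"wy":0,"wz":-5.29,"hand":40},{"dx":-3.16,"dy":-3.9,"dz":0,"wx":0,"wy":0,"wz":-5.29,"hand":40},{"dx":-3.16,"dy":-3.9,"dz":0,"wx":0,"wy":0,"wz":-5.29,"hand":40}]'

```text
clock: 13.75
eef_pos: [0.6375, 0.0603, 0.1776]
tool_rot: [-0.2, 0.98, 0.0, -0.0]
ft_force: [0.5, 0.2, -3.2]
grip_width: 0.0544
grasp_force: 64.2
```

```bash
python3 - <<'E'
from h import *
bot.get_obs(); bot.camera('wrist'); bot.camera('wrist')
o,im=save('wrist','w6'); print(o['eef_pos'],o['tool_rot'],o['grip_width'],o['ft_force'],o['joint_vel'].round(3))
np.save('p6.npy',np.r_[o['eef_pos'],o['tool_rot']])
for t in ['vial_mid','kept_a_mid','kit_shoulder']:
    print(t,[(round(r['score'],2),np.round(r['extent'],1).tolist()) for r in bot.look_for('wrist',t)[:3]])
print([np.round(proj('wrist',[.5614+s*.92,.0266+s*.39,.072],o),0) for s in (-.028,0,.028)])
E
```

```text
[0.63776508 0.06020992 0.17796037] [-1.99836454e-01  9.79829262e-01  9.10988708e-05 -1.27374809e-05] 0.054375762748047514 [ 0.52157098  0.4411351  -2.65814401] [-0.005 -0.001  0.005  0.003  0.    -0.003]
vial_mid [(0.83, [322.9, 147.0, 26.5, 31.6])]
kept_a_mid [(0.93, [322.3, 96.9, 30.4, 30.4])]
kit_shoulder [(0.76, [322.4, 90.6, 96.9, 157.8]), (0.21, [43.8, 232.3, 84.2, 206.2])]
[array([321.,  41.]), array([321.,  95.]), array([321., 146.])]
```

View pics/w6.png

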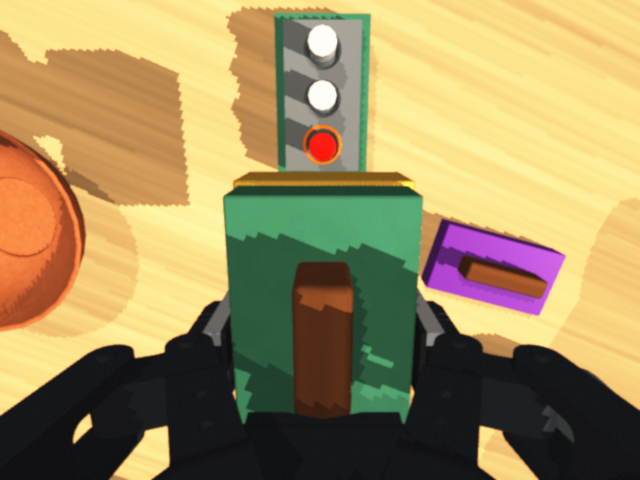

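The lids are held level and in line with the kit ahead: the red cap is at (323,147), the white caps at (322,96) and (322,44), and the far foot edge at row 14.

```bash
python3 - <<'E'
from h import *
p=np.load('p6.npy'); o=dict(eef_pos=p[:3],tool_rot=p[3:]); Rt=R.from_quat(p[3:]).as_matrix(); T=lambda q:(Rt.T@(q-p[:3])*1000).round(1)
im=cv2.imread('pics/w6.png'); hsv=cv2.cvtColor(im,cv2.COLOR_BGR2HSV)
g=cv2.inRange(hsv,(60,70,20),(95,255,255))
E=[]
for r in range(25,165,10):
    c=np.nonzero(g[r,260:385])[0]+260
    E.append((T(ray('wrist',c.min()-.5,r,.034,o))[:2],T(ray('wrist',c.max()+.5,r,.034,o))[:2]))
E=np.array(E)
for k in (0,1): print('side',np.polyfit(E[:,k,0],E[:,k,1],1),E[:,k,1].mean())
col=np.nonzero(g[:60,282])[0]; print('top row',col.min()); print('far edge',T(ray('wrist',322,col.min()-.5,.034,o)))
m=cv2.inRange(hsv[120:172,295:350],(5,180,150),(18,255,255)); e=cv2.fitEllipse(np.column_stack(np.nonzero(m)[::-1]).astype(np.float32)); print('ring',e,T(ray('wrist',e[0][0]+295,e[0][1]+120,.046,o)))
for n,u,v in (('red',323,147),('w1',322,96),('w2',322.5,41)): print(n,T(ray('wrist',u,v,.072,o)))
b=p[2]-.0188 # lid bottom z
for x in (260,322,390): print(x,[tuple(hsv[r,x]) for r in range(168,200,2)])
for n,v,z in (('skirt top',185,.028),('skirt top',173,.028),('skirt bottom',173,0),('cap edge top',195,.048)): print(n,v,T(ray('wrist',322,v,b+z,o)))
for y in (230,300): c=np.nonzero(g[y])[0]; c=c[(c>200)&(c<440)]; print(y,c.min(),c.max(),T(ray('wrist',c.min(),y,b+.048,o)),T(ray('wrist',c.max(),y,b+.048,o)))
E
```

```text
side [ 2.17386286e-03 -3.01790328e+01] -29.98571428571429
side [4.60472245e-03 2.82472239e+01] 28.657142857142855
top row 14
far edge [134.3  -0.7 144. ]
ring ((26.594514846801758, 24.10566520690918), (35.400413513183594, 36.18758010864258), 172.79991149902344) [ 55.8  -0.9 132. ]
red [ 55.1   0.  106. ]
w1 [ 83.   -0.6 106. ]
w2 [111.3  -0.3 106. ]
260 [(np.uint8(24), np.uint8(110), np.uint8(253)), (np.uint8(22), np.uint8(124), np.uint8(251)), (np.uint8(18), np.uint8(179), np.uint8(160)), (np.uint8(18), np.uint8(197), np.uint8(124)), (np.uint8(18), np.uint8(193), np.uint8(123)), (np.uint8(19), np.uint8(195), np.uint8(124)), (np.uint8(19), np.uint8(200), np.uint8(148)), (np.uint8(19), np.uint8(200), np.uint8(189)), (np.uint8(19), np.uint8(193), np.uint8(188)), (np.uint8(37), np.uint8(109), np.uint8(75)), (np.uint8(72), np.uint8(128), np.uint8(64)), (np.uint8(69), np.uint8(117), np.uint8(63)), (np.uint8(70), np.uint8(119), np.uint8(62)), (np.uint8(72), np.uint8(131), np.uint8(70)), (np.uint8(71), np.uint8(131), np.uint8(125)), (np.uint8(70), np.uint8(130), np.uint8(153))]
322 [(np.uin
[... 994 characters left out ...]
8(124)), (np.uint8(18), np.uint8(198), np.uint8(147)), (np.uint8(19), np.uint8(199), np.uint8(188)), (np.uint8(19), np.uint8(197), np.uint8(192)), (np.uint8(28), np.uint8(123), np.uint8(81)), (np.uint8(72), np.uint8(127), np.uint8(62)), (np.uint8(72), np.uint8(127), np.uint8(62)), (np.uint8(70), np.uint8(123), np.uint8(62)), (np.uint8(71), np.uint8(124), np.uint8(68)), (np.uint8(71), np.uint8(127), np.uint8(122)), (np.uint8(71), np.uint8(127), np.uint8(154))]
skirt top 185 [48.5 -0.4 -9.2]
skirt top 173 [52.2 -0.4 -9.2]
skirt bottom 173 [49.2 -0.4 18.8]
cap edge top 195 [ 48.6  -0.3 -29.2]
230 226 420 [ 39.2 -25.8 -29.2] [ 39.3  25.7 -29.2]
300 230 415 [ 19.2 -25.9 -29.2] [ 19.2  25.5 -29.2]
```

>>> drive_tool --rows '[{"dx":0.15,"dy":0,"dz":0,"wx":0,"wy":0,"wz":0.04,"hand":40},{"dx":0.5,"dy":-0.01,"dz":0,"wx":0,"wy":0,"wz":0.04,"hand":40},{"dx":0.9,"dy":-0.01,"dz":0,"wx":0,"wy":0,"wz":0.04,"hand":40},{"dx":1.3,"dy":-0.01,"dz":0,"wx":0,"wy":0,"wz":0.04,"hand":40},{"dx":1.55,"dy":-0.01,"dz":0,"wx":0,"wy":0,"wz":0.04,"hand":40},{"dx":1.65,"dy":-0.01,"dz":0,"wx":0,"wy":0,"wz":0.04,"hand":40},{"dx":1.65,"dy":-0.01,"dz":0.2,"wx":0,"wy":0,"wz":0.04,"hand":40},{"dx":1.65,"dy":-0.01,"dz":0.5,"wx":0,"wy":0,"wz":0.04,"hand":40},{"dx":1.65,"dy":-0.01,"dz":0.8,"wx":0,"wy":0,"wz":0.04,"hand":40},{"dx":1.65,"dy":-0.01,"dz":1.1,"wx":0,"wy":0,"wz":0.04,"hand":40},{"dx":1.65,"dy":-0.01,"dz":1.4,"wx":0,"wy":0,"wz":0.04,"hand":40},{"dx":1.65,"dy":-0.01,"dz":1.4,"wx":0,"wy":0,"wz":0.04,"hand":40},{"dx":1.65,"dy":-0.01,"dz":1.4,"wx":0,"wy":0,"wz":0.04,"hand":40},{"dx":1.65,"dy":-0.01,"dz":1.4,"wx":0,"wy":0,"wz":0.04,"hand":40}]'

```text
clock: 15.45
eef_pos: [0.5633, 0.0266, 0.1085]
tool_rot: [-0.197, 0.98, -0.0, 0.001]
ft_force: [-0.0, -1.0, -3.3]
grip_width: 0.0543
grasp_force: 64.2
```

```bash
python3 - <<'E'
from h import *
p=np.load('p6.npy'); Rt=R.from_quat(p[3:]).as_matrix(); o=bot.get_obs()
print(Rt.T@(o['eef_pos']-p[:3])*1000, (R.from_quat(p[3:]).inv()*R.from_quat(o['tool_rot'])).as_rotvec(degrees=True),o['ft_force'])
e=p[:3]+Rt@[.0827,-.0005,0]; go([e[0],e[1],o['eef_pos'][2]],203)
E
```

```text
[81.64315051 -1.81428729 69.4930354 ] [ 0.04097555 -0.08464771  0.27411136] [-0.00712165 -0.96460079 -3.32936092]
at [0.5633 0.0266 0.1085] t 15.45 d [ 0.021  0.026 -0.   ] w [-0.006  0.017 -0.044]
```

>>> drive_tool --rows '[{"dx":0.02,"dy":0.02,"dz":0.1,"wx":0,"wy":0,"wz":0,"hand":40},{"dx":0.02,"dy":0.02,"dz":0.3,"wx":0,"wy":0,"wz":0,"hand":40},{"dx":0.02,"dy":0.02,"dz":0.5,"wx":0,"wy":0,"wz":0,"hand":40},{"dx":0.02,"dy":0.02,"dz":0.65,"wx":0,"wy":0,"wz":0,"hand":40},{"dx":0.02,"dy":0.02,"dz":0.75,"wx":0,"wy":0,"wz":0,"hand":40},{"dx":0.02,"dy":0.02,"dz":0.82,"wx":0,"wy":0,"wz":0,"hand":40},{"dx":0.02,"dy":0.02,"dz":0.86,"wx":0,"wy":0,"wz":0,"hand":40},{"dx":0.02,"dy":0.02,"dz":0.9,"wx":0,"wy":0,"wz":0,"hand":40},{"dx":0.02,"dy":0.02,"dz":0.94,"wx":0,"wy":0,"wz":0,"hand":40},{"dx":0.02,"dy":0.02,"dz":0.94,"wx":0,"wy":0,"wz":0,"hand":40}]'

```text
clock: 16.45
eef_pos: [0.5611, 0.027, 0.0607]
tool_rot: [-0.197, 0.98, 0.0, -0.0]
ft_force: [0.3, -0.8, -2.0]
grip_width: 0.0548
grasp_force: 64.3
```

>>> drive_tool --rows '[{"dx":0,"dy":0,"dz":0.05,"wx":0,"wy":0,"wz":0,"hand":40},{"dx":0,"dy":0,"dz":0.1,"wx":0,"wy":0,"wz":0,"hand":40},{"dx":0,"dy":0,"dz":0.14,"wx":0,"wy":0,"wz":0,"hand":40},{"dx":0,"dy":0,"dz":0.17,"wx":0,"wy":0,"wz":0,"hand":40},{"dx":0,"dy":0,"dz":0.17,"wx":0,"wy":0,"wz":0,"hand":40},{"dx":0,"dy":0,"dz":0.17,"wx":0,"wy":0,"wz":0,"hand":40}]'

```text
clock: 17.05
eef_pos: [0.561, 0.027, 0.053]
tool_rot: [-0.197, 0.98, -0.0, 0.0]
ft_force: [-4.3, 0.6, 4.2]
grip_width: 0.0547
grasp_force: 65.0
```

>>> drive_tool --rows '[{"dx":0,"dy":0,"dz":0,"wx":0,"wy":0,"wz":0,"hand":60},{"dx":0,"dy":0,"dz":0,"wx":0,"wy":0,"wz":0,"hand":70},{"dx":0,"dy":0,"dz":0,"wx":0,"wy":0,"wz":0,"hand":80},{"dx":0,"dy":0,"dz":0,"wx":0,"wy":0,"wz":0,"hand":80},{"dx":0,"dy":0,"dz":0,"wx":0,"wy":0,"wz":0,"hand":80},{"dx":0,"dy":0,"dz":-0.3,"wx":0,"wy":0,"wz":0,"hand":80},{"dx":0,"dy":0,"dz":-0.8,"wx":0,"wy":0,"wz":0,"hand":80},{"dx":0,"dy":0,"dz":-1.5,"wx":0,"wy":0,"wz":0,"hand":80},{"dx":0,"dy":0,"dz":-2.2,"wx":0,"wy":0,"wz":0,"hand":60},{"dx":0,"dy":0,"dz":-2.9,"wx":0,"wy":0,"wz":0,"hand":50},{"dx":0,"dy":0,"dz":-3.1,"wx":0,"wy":0,"wz":0,"hand":50},{"dx":0,"dy":0,"dz":-3.1,"wx":0,"wy":0,"wz":0,"hand":50},{"dx":0,"dy":0,"dz":-3.1,"wx":0,"wy":0,"wz":0,"hand":50}]'

```text
clock: 18.35
eef_pos: [0.5605, 0.0269, 0.206]
tool_rot: [-0.197, 0.98, 0.0, -0.001]
ft_force: [-1.4, 0.5, -0.9]
grip_width: 0.0496
grasp_force: 0.0
```

```bash
python3 - <<'E'
from h import *
s,_=save('side','s7')
o,im=save('wrist','w7'); print(o['eef_pos'],o['ft_force'],o['joint_vel'].round(3))
Rt=R.from_quat(o['tool_rot']).as_matrix(); T=lambda q:(Rt.T@(q-o['eef_pos'])*1000).round(1)
hsv=cv2.cvtColor(im,cv2.COLOR_RGB2HSV); g=cv2.inRange(hsv,(65,80,20),(95,255,255)); n,l,st,c=cv2.connectedComponentsWithStats(g); i=1+st[1:,4].argmax(); print(st[i])
b=cv2.inRange(hsv,(5,100,30),(17,255,160)); x,y,w,h=st[i][:4]; m=np.zeros_like(b); m[y:y+h,x:x+w]=b[y:y+h,x:x+w]
n,l,s2,c=cv2.connectedComponentsWithStats(m); j=1+s2[1:,4].argmax(); print('handle',s2[j],c[j],T(ray('wrist',*c[j],.1,o)))
go([.561,.027,.098],203)
a=cv2.imread('pics/s7.png')[240:320,270:360]; 
cv2.imwrite('pics/both.png',np.vstack([cv2.resize(im[:,:,::-1][90:330,160:480],(426,320)),cv2.resize(a,(426,260))]))
E
```

```text
[0.56006575 0.02693765 0.20533394] [ 0.51640756 -0.15860023  0.3807621 ] [-0.     0.01  -0.007  0.003  0.001 -0.   ]
[ 282  158   81  139 8220]
handle [ 311  188   23   97 2119] [322.14440774 235.33317603] [  2.2  -0.4 105.3]
at [0.5599 0.0269 0.2051] t 18.45 d [-0.028 -0.01   2.142] w [ 0.016 -0.043 -0.045]
```

View pics/both.png

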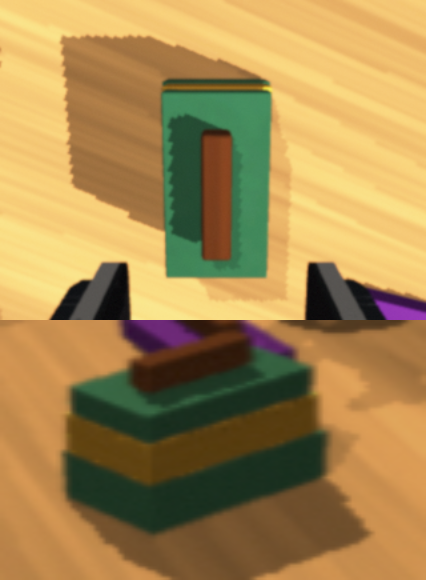

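The upper part shows the green lid over the kit, with its handle in line between the fingers. The side crop below shows green cap, brass skirt and green foot stacked evenly, so both lids are home. Next I grip the handle.

>>> drive_tool --rows '[{"dx":0.04,"dy":-0.01,"dz":0.6,"wx":0,"wy":0,"wz":-0.04,"hand":40},{"dx":0.04,"dy":-0.01,"dz":1.2,"wx":0,"wy":0,"wz":-0.04,"hand":36},{"dx":0.04,"dy":-0.01,"dz":1.7,"wx":0,"wy":0,"wz":-0.04,"hand":36},{"dx":0.04,"dy":-0.01,"dz":2.0,"wx":0,"wy":0,"wz":-0.04,"hand":36},{"dx":0.04,"dy":-0.01,"dz":2.12,"wx":0,"wy":0,"wz":-0.04,"hand":36},{"dx":0.04,"dy":-0.01,"dz":2.12,"wx":0,"wy":0,"wz":-0.04,"hand":36},{"dx":0.04,"dy":-0.01,"dz":2.12,"wx":0,"wy":0,"wz":-0.04,"hand":36},{"dx":0.04,"dy":-0.01,"dz":2.12,"wx":0,"wy":0,"wz":-0.04,"hand":24},{"dx":0.04,"dy":-0.01,"dz":2.12,"wx":0,"wy":0,"wz":-0.04,"hand":18},{"dx":0.04,"dy":-0.01,"dz":2.12,"wx":0,"wy":0,"wz":-0.04,"hand":12},{"dx":0.04,"dy":-0.01,"dz":2.12,"wx":0,"wy":0,"wz":-0.04,"hand":4},{"dx":0.04,"dy":-0.01,"dz":2.12,"wx":0,"wy":0,"wz":-0.04,"hand":4},{"dx":0.04,"dy":-0.01,"dz":2.12,"wx":0,"wy":0,"wz":-0.04,"hand":4},{"dx":0.04,"dy":-0.01,"dz":2.12,"wx":0,"wy":0,"wz":-0.04,"hand":4}]'

```text
clock: 19.85
eef_pos: [0.56, 0.0261, 0.1024]
tool_rot: [-0.199, 0.98, 0.0, 0.001]
ft_force: [-1.0, 1.6, 5.8]
grip_width: 0.0121
grasp_force: 60.7
```

```bash
python3 - <<'E'
from h import *
o=bot.get_obs(); go([*o['eef_pos'][:2],o['eef_pos'][2]+.112],203)
E
```

```text
at [0.56   0.0261 0.1024] t 19.85 d [-0.004 -0.    -2.24 ] w [-0.001  0.021 -0.003]
```

>>> drive_tool --rows '[{"dx":0,"dy":0,"dz":-0.1,"wx":0,"wy":0,"wz":0,"hand":4},{"dx":0,"dy":0,"dz":-0.2,"wx":0,"wy":0,"wz":0,"hand":4},{"dx":0,"dy":0,"dz":-0.3,"wx":0,"wy":0,"wz":0,"hand":4},{"dx":0,"dy":0,"dz":-0.4,"wx":0,"wy":0,"wz":0,"hand":4},{"dx":0,"dy":0,"dz":-0.5,"wx":0,"wy":0,"wz":0,"hand":4},{"dx":0,"dy":0,"dz":-0.6,"wx":0,"wy":0,"wz":0,"hand":4},{"dx":0,"dy":0,"dz":-0.8,"wx":0,"wy":0,"wz":0,"hand":4},{"dx":0,"dy":0,"dz":-1.0,"wx":0,"wy":0,"wz":0,"hand":4},{"dx":0,"dy":0,"dz":-1.25,"wx":0,"wy":0,"wz":0,"hand":4},{"dx":0,"dy":0,"dz":-1.5,"wx":0,"wy":0,"wz":0,"hand":4},{"dx":0,"dy":0,"dz":-1.75,"wx":0,"wy":0,"wz":0,"hand":4},{"dx":0,"dy":0,"dz":-2.0,"wx":0,"wy":0,"wz":0,"hand":4},{"dx":0,"dy":0,"dz":-2.2,"wx":0,"wy":0,"wz":0,"hand":4},{"dx":0,"dy":0,"dz":-2.2,"wx":0,"wy":0,"wz":0,"hand":4},{"dx":0,"dy":0,"dz":-2.2,"wx":0,"wy":0,"wz":0,"hand":4},{"dx":0,"dy":0,"dz":-2.2,"wx":0,"wy":0,"wz":0,"hand":4},{"dx":0,"dy":0,"dz":-2.2,"wx":0,"wy":0,"wz":0,"hand":4},{"dx":0,"dy":0,"dz":-2.2,"wx":0,"wy":0,"wz":0,"hand":4}]'

```text
clock: 21.65
eef_pos: [0.5592, 0.0257, 0.2107]
tool_rot: [-0.199, 0.98, 0.0, -0.001]
ft_force: [-0.4, -1.3, -1.2]
grip_width: 0.012
grasp_force: 59.7
```

```bash
python3 - <<'E'
from h import *
o,im=save('side','s8'); print(o['eef_pos'],o['ft_force'],o['grip_width'],o['joint_vel'].round(3))
cv2.imwrite('pics/s8c.png',cv2.resize(im[100:340,200:440,::-1],(600,600)))
E
```

```text
[0.55917353 0.02574296 0.21066365] [-0.36264426 -1.31238977 -1.19169052] 0.011957145970289839 [-0.001 -0.002  0.003  0.001  0.    -0.001]
```

View pics/s8c.png

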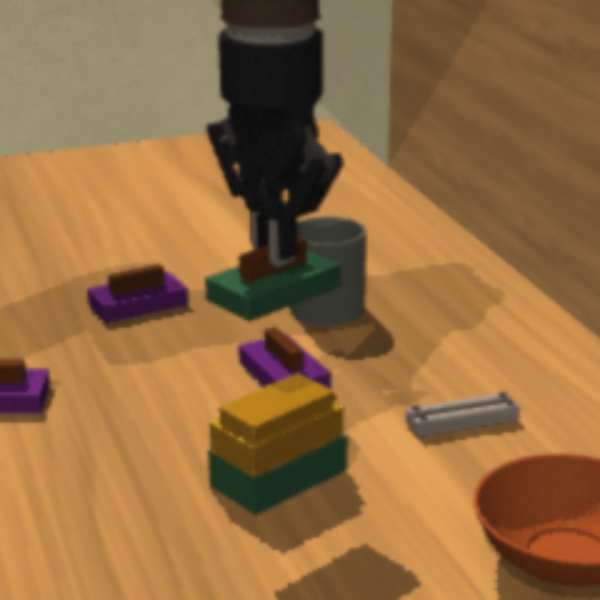

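The green lid hangs level in the fingers at crop (275,280), about 10 cm above the brass inner lid seated evenly on the kit at (278,420). The wrist force of 1.2 N matches the outer lid alone.

```bash
python3 -c "
from workcell import bot
print(bot.job_done())"
```

```text
the job is handed in; nothing more can be done
None
```

The job is handed in at about 22 s: the red-capped vial is fully down in the ringed hole, the inner lid is seated on the kit, and the outer lid is held level and still about 10 cm above it.

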